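# Put the bench mallet back in its ring holder

## Robot

A 7-joint arm with a two-finger parallel gripper is mounted at the origin on the work surface. World frame = base frame: x ahead of the robot, y to its left, z up, the work surface at z = 0. Lengths are in mm, angles in rad, forces in N, time in s.
With the tool pointing down it reaches from about 425 to 875 mm from the base axis. Payload 8.4 kg.
Tool frame: the origin (TCP) lies at the centre of the arm's flange, where the gripper is bolted on; the fingertips stand 173 mm ahead of it and the grasp point (between the pads) lies 155 mm ahead of it (manip.grip_depth is the distance from the TCP to the grasp point, in mm); z points along the fingers, y is the direction in which the jaws open and shut (so a half turn about z gives the same grasp; the last joint's range is limited). The gripper opens to 85 mm and grips with 20 to 120 N. Pads are 22 mm wide; open, the fingers measure 114 mm over their backs; the gripper's body (76 mm by 85 mm) begins 54 mm behind the grasp point. The pads swing forward as they close: fully open they stand 13 mm farther back than shut.
Start: joints at [1.211, 0.333, 0.04, 1.465, -0.013, 1.343, -0.059], TCP at [167.584, -628.004, 404.708] pointing down, gripper open.
Joint ranges: [-2.58, 2.58], [-0.38, 2.09], [-1.3, 1.39], [0.25, 2.4], [-1.5, 4.64], [0.08, 2.09], [-2.65, 2.65]. Speed limits (rad/s): [2.22, 2.22, 2.79, 2.79, 3.14, 3.14, 3.14].

## Interface

Orientations are given as a unit quaternion [x, y, z, w].
In Python, from bench import manip gives the robot as it stands.
- The arm moves only by the shell command python3 -m inch 'ROWS' [FORCE]. ROWS is JSON, a list of rows, each a list of 7 numbers: the shift along the tool's x, y, z in cm, then the turn, a rotation vector about the tool's x, y, z in rad, then the opening in per cent of the stroke, from 0 (shut) to 100 (fully open). A call has 1 to 20 rows; each row is the pose to reach, as a shift and turn from the pose commanded when the call began, along the tool's axes at that moment; what a row does not reach only later rows make up. A row lasts 1/10 s, in which the tool goes at most 50 mm and 8.59 degrees, less where a joint would pass 70% of its speed; a pose out of reach is approached as far as the arm can. A call with a gripper value outside its range is refused whole. The fingers move at their own pace and stop on an object; FORCE is the grip in N (left out, the last holds). Time passes only in rows, so rows that repeat a pose let the fingers close. It gives the time, the measured TCP pose, the force and the opening at its end, in the units of the state.
- manip.get_state(): the state, without advancing time (a new reading comes with each control period).
- manip.snapshot(name): name is "side" or "top"; returns (picture, depth): 384x512x3 uint8, blue, green, red; 384x512 float32, mm along the optical axis (not along the pixel's ray), 0 where there is no reading.
- manip.calibration(name): a dict with "camera_matrix" (3x3 intrinsics, pixels), "k1" (the pictures are not rectified: a ray, as slopes to the right and down, at radius r is drawn at 1 + k1 r^2 times it, then the intrinsics apply), "R" (3x3) and "t" (3): a world point X has camera coordinates R X + t. Camera axes: x right, y down, z forward; pixel columns grow to the right and rows downward; lengths in mm; the calibration is good to about 2 mm. A picture is of the moment at which its call begins. calibration takes no time and is no camera call.
- manip.sign_off(): hands the job in, once; it reports no verdict.
The state is a dict: "t": time; "joints": joint angles; "dq": joint speeds; "joint_torque": joint torques, N m; "tcp_pos": TCP position; "tool_rot": TCP orientation; "wrist_force": force on the tool from outside, world axes, zero at the start; "wrist_torque": the same for the moment, N m; "grip_width": opening from 0.0 (shut) to 1.0 (fully open).
Only numpy, scipy, OpenCV 4.12 (cv2) and the standard library are available. Lean on these libraries where they do the work, as an engineer would, in place of code of your own. Each camera call takes 0.05 s, during which the arm holds its last target.

## Task

Put the mallet away: lift it straight up out of the empty tin, pass its handle down through the ring of the holder and press it past the spring catch until the head sits flat and fully home on the ring, then let go. Feel for the hole and press gently: neither the mallet nor the ring may be rammed. Leave the tin standing where it is and the other things on the bench alone.

Things in the scene. Friction and masses are not known exactly. Their poses are not given: they have to be found in the camera images.
- mallet_head (a point): Centre of the head of a mallet (0.25 to 0.43 kg). The head is a rigid black block, 95 long (x) x 40 wide (y) x 44 mm high (z); grasp it across the 40 mm. z points up, away from the handle, a round wooden bar of 24 mm diameter below the middle of the head. At the start it hangs upright in the empty tin, the ends of its head lying on the rim.
- mallet_foot (a point): Centre of the handle's lower end face (1 mm chamfer), 132 mm below the head's centre and 110 mm below the head's underside. Same axes as the head.
- tin: Empty open metal tin, loose, 73 mm diameter, 125 mm tall, 3 mm wall, 0.5 kg; origin at the centre of its underside, z up. The mallet hangs in it.
- stand: Post of the holder, fixed to the bench: 20 mm steel post on a 100 mm square base plate, clamp block on top (127 mm high). Origin on the post's axis at bench height; z up. A flat level steel arm, 30 mm wide, 8 mm thick, lies on the clamp along the stand's x axis over the origin, its top face 135 mm above the bench; at its -x end it carries the ring, free over the bench.
- ring_near (a point): On the arm's centre line, 56 mm from the post's axis along the stand's -x, at the height of the arm's and ring's top face (flush, 135 mm). The arm is clamped wherever it was last left: the true centre of the ring's hole lies 0 to 48 mm farther out from here along the stand's -x, not across (unmeasured). A foot put down lightly on the arm here can be slid or stepped outward until it drops in.
- ring_far (a point): The farthest place of the hole's centre: 48 mm beyond ring_near on the same line, same height. The ring is 48 mm outside, its hole 27 mm, 24 mm deep. 12 mm down, on the side away from the post, a sprung ball stands 4.5 mm into the hole; it yields to the handle, which then needs a steady push of up to about 15 N all the way and stays where left. Fully home, the head (any way round) lies on the ring, its centre 157 mm above the bench.
- jar: Closed glass jar, 84 mm diameter, 130 mm tall; bystander, origin at the centre of its underside.
- full_tin: Closed full tin, 100 mm diameter, 120 mm tall; bystander, origin at the centre of its underside.
- sanding_block: Cork sanding block 68 x 105 x 28 mm lying on the bench; bystander, origin at the centre of its underside.
- plinth: Small white square plinth, 80 mm wide, 124 mm tall; bystander, origin at the centre of its underside.

How it is judged (in metres and radians):
On the way, in this order (a step that is already met when the one before it is completed fails the run):
1. the mallet is lifted clear of the tin (height (world z) of mallet_foot above 0.128 m), for 0.1 s.
2. the handle's foot is in the ring, the mallet upright (x of mallet_foot in the frame of stand between -0.11 and -0.051 m and y of mallet_foot in the frame of stand between -0.008 and 0.008 m and height (world z) of mallet_foot below 0.122 m and angle between mallet_foot's own z axis and vertical below 0.15 rad), for 0.1 s.
At the end, for the whole second after the job is handed in: The mallet hangs in the holder's ring, released, at rest and upright (within 0.06 rad), its handle through the ring (within 8 mm of the arm's centre line) and its head fully down on the ring (within 2.5 mm); the empty tin stands within 40 mm of where it was (x of mallet_foot in the frame of stand between -0.11 and -0.051 m and y of mallet_foot in the frame of stand between -0.008 and 0.008 m and height (world z) of mallet_head between 0.153 and 0.1595 m and angle between mallet_head's own z axis and vertical below 0.06 rad and linear speed of mallet below 0.01 m/s and contact force between the fingers and mallet below 0.1 N and angle between tin's own z axis and vertical below 0.1 rad and distance of tin from where it was at the start of the episode below 0.04 m); the robot touches nothing.
It fails at once if the mallet is rammed against the ring or its arm (over 65 N) (contact force between mallet and ring above 65 N).
It fails at once if the robot pushes on the holder (over 20 N) (contact force between any of the arm, the fingers and stand above 20 N).
It fails at once if the empty tin is tipped or knocked away (angle between tin's own z axis and vertical above 0.5 rad or distance of tin from where it was at the start of the episode above 0.04 m).
It fails at once if another thing on the bench is disturbed (distance of any of jar, full_tin, sanding_block, plinth from where it was at the start of the episode above 0.02 m).
It also fails if it takes over 67 s, if anything falls off the work surface, if the arm or the gripper's body presses on something with over 40 N, if the wrist force passes 120 N, or if a joint passes its speed limit or range.

## Working session

There is one attempt and no reset: what is moved stays moved. The work goes in short steps, Python scripts to look and compute and a shell command to move; the robot and the scene stay as the last step left them, time stands still between calls to the robot, and variables do not carry over. Pictures are saved under pics/ and viewed, and the job is handed in when it is done.

```bash
ls && mkdir -p pics
python3 - <<'E'
from bench import manip
import cv2,numpy as np
print(manip.get_state(), manip.grip_depth)
for n in("side","top"):
    p,d=manip.snapshot(n)
    cv2.imwrite(f"pics/{n}0.png",p); np.save(f"pics/{n}0d.npy",d)
    print(n,manip.calibration(n))
E
```

```text
pics
{'t': 0.0, 'joints': array([ 1.21080837,  0.33391366,  0.03988673,  1.46626044, -0.01338491,
        1.34327786, -0.05850318]), 'dq': array([ 0.00245937, -0.00065723, -0.00064184, -0.00087022,  0.00030494,
       -0.00062692,  0.00059514]), 'joint_torque': array([-5.68647902e-04, -6.58556914e+01,  1.36513464e+00, -4.05564094e+01,
        1.68292481e-02,  1.26461405e-02, -4.45202693e-05]), 'tcp_pos': array([ 167.53563633, -627.86487138,  403.82473421]), 'tool_rot': array([ 9.91512319e-01,  1.30010335e-01, -1.66446311e-04, -7.79152784e-04]), 'wrist_force': array([-0.52743228,  0.06439356,  0.3962125 ]), 'wrist_torque': array([-0.00696854,  0.02123078, -0.05896237]), 'grip_width': 1.0048558371917986} 154.70000000000002
side {'camera_matrix': array([[457.97179543,   0.        , 259.32484242],
       [  0.        , 457.97179543, 186.70106262],
       [  0.        ,   0.        ,   1.        ]]), 'k1': -0.14007397224081547, 'R': array([[-0.99948167, -0.02653711,  0.01822535],
       [-0.03167492,  0.70948829, -0.70400501],
       [ 0.00575159, -0.7042174 , -0.70996111]]), 't': array([ 559.93036133,   91.64898784, 1239.75924145])}
top {'camera_matrix': array([[440.62920172,   0.        , 250.18876613],
       [  0.        , 440.62920172, 186.23623902],
       [  0.        ,   0.        ,   1.        ]]), 'k1': -0.1617445094672096, 'R': array([[-2.77136899e-02, -9.99607456e-01, -4.10925069e-03],
       [-9.87254303e-01,  2.80152348e-02, -1.56665528e-01],
       [ 1.56719152e-01, -2.84904440e-04, -9.87643168e-01]]), 't': array([  37.55855564,  603.45342975, 1139.5020969 ])}
```

View pics/side0.png

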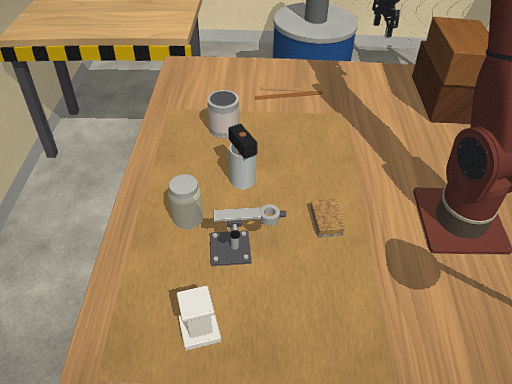

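View pics/top0.png

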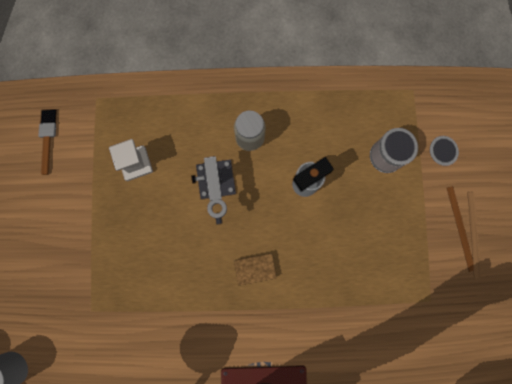

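The side view shows the mallet in the tin at about (243,150) and the ring at (270,213). The jar is at (185,200), the sanding block at (327,217), the plinth at (198,315) and the full tin at (223,112). In the top view the mallet head is at (313,174) and the ring at (217,209).

```bash
cat > h.py <<'E'
import cv2,numpy as np
from bench import manip
def cam(n):
    c=manip.calibration(n); return np.array(c["camera_matrix"]),c["k1"],np.array(c["R"]),np.array(c["t"])
def ray(n,u,v):
    K,k1,R,t=cam(n)
    # r_d = r(1+k1 r^2): invert by fixed OpenCV undistort (k1 polynomial)
    p=cv2.undistortPoints(np.array([[[u,v]]],float),K,np.array([k1,0,0,0]))[0,0]
    d=R.T@np.array([p[0],p[1],1.]); o=-R.T@t
    return o,d
def onz(n,u,v,z):
    o,d=ray(n,u,v); return o+d*(z-o[2])/d[2]
def proj(n,X):
    K,k1,R,t=cam(n)
    return cv2.projectPoints(np.array([X],float),cv2.Rodrigues(R)[0],t,K,np.array([k1,0,0,0]))[0][0,0]
def two(u1,v1,u2,v2):
    o1,d1=ray("side",u1,v1);o2,d2=ray("top",u2,v2)
    A=np.c_[d1,-d2];s=np.linalg.lstsq(A,o2-o1,rcond=None)[0]
    a=o1+d1*s[0];b=o2+d2*s[1];return (a+b)/2,np.linalg.norm(a-b)
E
python3 - <<'E'
from h import *
s=cv2.imread("pics/side0.png");t=cv2.imread("pics/top0.png")
a=cv2.resize(s[115:275,200:300],None,fx=5,fy=5,interpolation=cv2.INTER_CUBIC)[:,:]
b=cv2.resize(t[140:230,180:350],None,fx=4.7,fy=4.7,interpolation=cv2.INTER_CUBIC)
cv2.imwrite("pics/sc.png",cv2.resize(s[195:275,200:300],None,fx=7,fy=7,interpolation=cv2.INTER_CUBIC));cv2.imwrite("pics/tc.png",b)
cv2.imwrite("pics/sm.png",cv2.resize(s[115:195,200:300],None,fx=7,fy=7,interpolation=cv2.INTER_CUBIC))
E
```

```text
(no output)
```

View pics/sc.png

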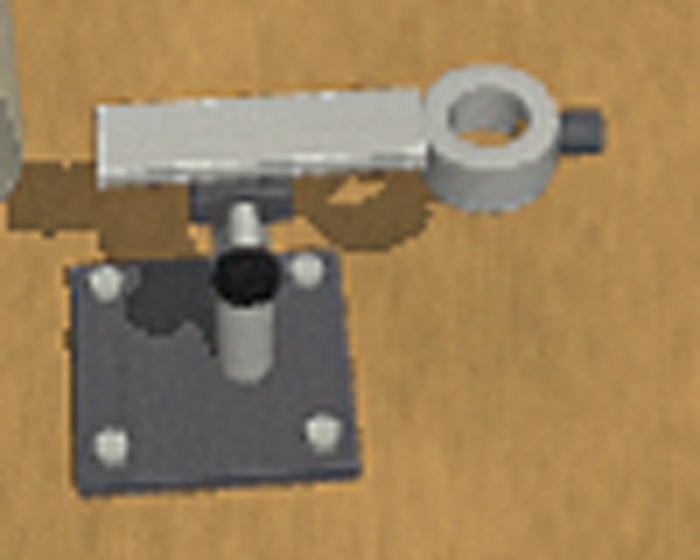

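View pics/tc.png

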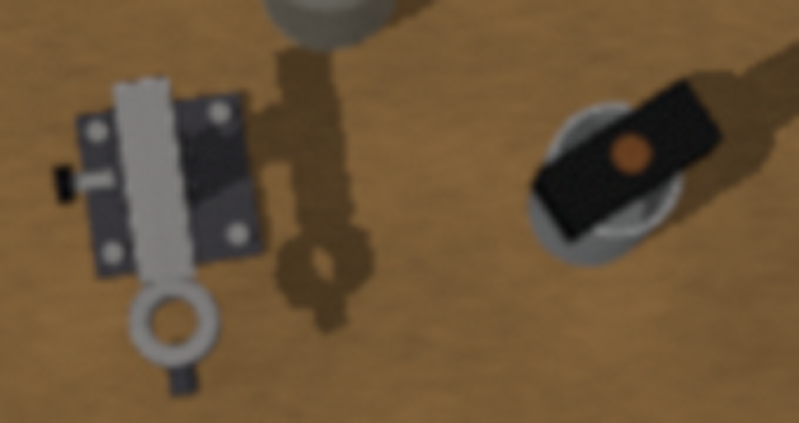

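View pics/sm.png

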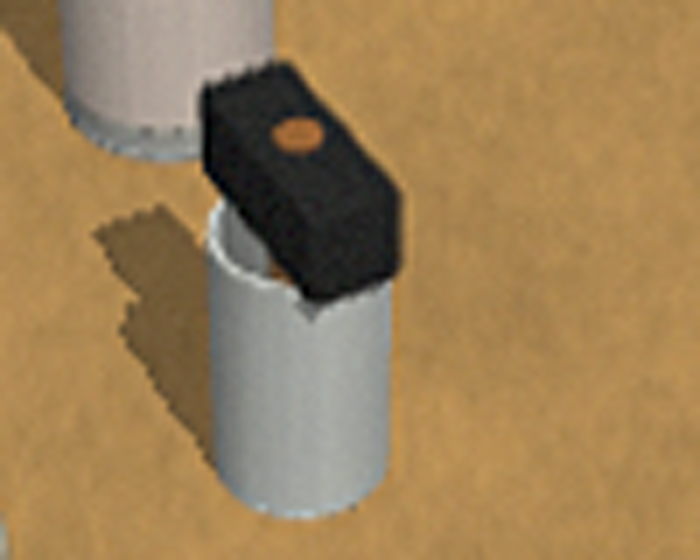

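Run:
```python
from h import *
s=cv2.imread("pics/side0.png");t=cv2.imread("pics/top0.png")
def px(U,V,f,u0,v0): return (U+.5)/f-.5+u0,(V+.5)/f-.5+v0
# brown dot centroid in black surroundings
def dot(img,x0,x1,y0,y1):
    c=img[y0:y1,x0:x1].astype(int); m=((c[...,2]-c[...,0])>35).astype(np.uint8)
    n,l,st,ce=cv2.connectedComponentsWithStats(m); print([(tuple(st[i]),ce[i]+[x0,y0]) for i in range(1,n)])
dot(s,232,252,126,143); dot(t,306,323,164,182)
P,e=two(*px(299,134,7,200,115),*px(631,154,4.7,180,140)); print("dot 2view",P,e)
print(onz("side",*px(299,134,7,200,115),169),onz("top",*px(631,154,4.7,180,140),169))
g=cv2.cvtColor(t,cv2.COLOR_BGR2GRAY)[155:195,285:340]
m=(g<40).astype(np.uint8); cs,_=cv2.findContours(m,cv2.RETR_EXTERNAL,cv2.CHAIN_APPROX_NONE)
c=max(cs,key=cv2.contourArea); r=cv2.minAreaRect(c); b=cv2.boxPoints(r)+[285,155]
W=np.array([onz("top",*q,169) for q in b]); print("rect",r,W[:,:2], W.mean(0))
for i in range(2):
    d=W[i+1]-W[i]; print(np.linalg.norm(d),np.degrees(np.arctan2(d[1],d[0])))
# ring
h1=px(489,122,7,200,195)
# side ring top outline: left 425..556, top 65..~182 inner hole 447..530, 86..~?
print("hole side",onz("side",*px(490,123,7,200,195),135),"top",onz("top",*px(174,322,4.7,180,140),135))
print(two(*px(490,123,7,200,195),*px(174,322,4.7,180,140)))
# arm centreline ends top view
print("arm top far/near",onz("top",*px(142,82,4.7,180,140),135),onz("top",*px(166,277,4.7,180,140),135))
print("arm side", [onz("side",*px(a,b,7,200,195),135)[:2] for a,b in((98,108),(98,176),(420,90),(420,158))])
print("base plate top", [onz("top",*px(a,b,4.7,180,140),8)[:2] for a,b in((78,116),(242,93),(262,252),(97,276))])
print("base plate side", [onz("side",*px(a,b,7,200,195),8)[:2] for a,b in((70,268),(337,253),(358,470),(82,490))])
```

```text
[((np.int32(11), np.int32(0), np.int32(9), np.int32(10), np.int32(48)), array([248.4375, 129.    ])), ((np.int32(7), np.int32(6), np.int32(7), np.int32(5), np.int32(32)), array([242.09375, 133.9375 ]))]
[((np.int32(4), np.int32(5), np.int32(9), np.int32(8), np.int32(53)), array([313.79245283, 172.28301887]))]
dot 2view [ 613.67765628 -135.29067535  167.55579869] 2.708042318014806
[ 612.23013673 -133.01838737  169.        ] [ 614.77803605 -135.25109653  169.        ]
rect ((28.088233947753906, 18.64706039428711), (16.97835922241211, 40.30216979980469), 59.03623962402344) [[ 605.50454106  -80.03970995]
 [ 654.83533206 -167.3951298 ]
 [ 617.90911295 -186.83051098]
 [ 569.22571098  -99.66557532]] [ 611.86867426 -133.48273151  169.        ]
100.32196328980537 -60.54599331176205
41.72864362556619 -152.24081662374232
hole side [535.78243727 112.35719448 135.        ] top [537.8877746  105.30441757 135.        ]
(array([537.11390832, 106.02597727, 128.26089207]), np.float64(3.044926769253209))
arm top far/near [667.9156     120.52282154 135.        ] [561.92782546 109.14402722 135.        ]
arm side [array([666.80074513, 111.36188266]), array([663.94521634, 141.16229288]), array([559.48563409,  98.52941565]), array([558.69421927, 128.76195925])]
base plate top [array([677.45291141, 170.89861547]), array([688.57695572,  72.22853454]), array([592.0745758 ,  62.38023908]), array([580.46372587, 160.37849805])]
base plate side [array([687.28956086,  78.0263057 ]), array([588.84156125,  66.54920502]), array([577.17974083, 164.45934527]), array([673.16038154, 177.12184481])]
```

Run:
```python
from h import *
for n,(x0,x1,y0,y1),(mx0,mx1,my0,my1) in (("side",(205,300,190,235),(222,265,115,165)),("top",(180,240,145,235),(285,340,150,200))):
    K,k1,R,t=cam(n); d=np.load(f"pics/{n}0d.npy")
    def cloud(x0,x1,y0,y1):
        v,u=np.mgrid[y0:y1,x0:x1]; p=cv2.undistortPoints(np.c_[u.ravel(),v.ravel()].astype(float)[:,None],K,np.array([k1,0,0,0]))[:,0]
        z=d[y0:y1,x0:x1].ravel(); ok=z>0
        C=np.c_[p*z[:,None],z][ok]; return ((C-t)@R), np.c_[u.ravel(),v.ravel()][ok]
    X,uv=cloud(x0,x1,y0,y1); m=(X[:,2]>128)&(X[:,2]<142)
    A=X[m]; 
    ringm=(A[:,0]<562)&(A[:,0]>505); rr=A[ringm]
    armm=A[:,0]>570; aa=A[armm]
    print(n,"z top med",np.median(A[:,2]),"ring bbox",np.percentile(rr[:,:2],[1,99],axis=0).round(1).tolist(),len(rr))
    q=np.polyfit(aa[:,0],aa[:,1],1); print(" arm slope deg",np.degrees(np.arctan(q[0])),"y at 537",np.polyval(q,537), "y at 633",np.polyval(q,633))
    (c,r)=cv2.minEnclosingCircle(rr[:,:2].astype(np.float32)); print(" ring circle",c,r)
    rc=rr[np.hypot(rr[:,0]-c[0],rr[:,1]-c[1])<40]
    # LSQ: mean radius zero-moment: centroid of annulus
    print(" centroid",rr[:,:2].mean(0), " outer y-range",rr[:,1].min(),rr[:,1].max())
    X,uv=cloud(mx0,mx1,my0,my1); m=(X[:,2]>160)&(X[:,2]<178); B=X[m]
    r=cv2.minAreaRect(B[:,:2].astype(np.float32)); print(" head z",np.median(B[:,2]),r,"centroid",B[:,:2].mean(0))
```

```text
side z top med 133.45295509892807 ring bbox [[507.1, 85.1], [560.7, 131.5]] 226
 arm slope deg 6.719407349969377 y at 537 111.24668102379135 y at 633 122.55705653386647
 ring circle (535.0137939453125, 109.26251220703125) 28.841089248657227
 centroid [536.81908188 109.92309769]  outer y-range 84.2522911491891 133.40969221431257
 head z 167.66462318814206 ((612.7020263671875, -132.2010955810547), (41.05904769897461, 100.67281341552734), 30.42620086669922) centroid [ 611.867281  -128.0217848]
top z top med 134.08341997881075 ring bbox [[508.5, 82.2], [561.1, 126.9]] 216
 arm slope deg 6.718172402980752 y at 537 106.27984447699816 y at 633 117.5881220972693
 ring circle (533.7630615234375, 109.15155029296875) 29.889286041259766
 centroid [537.47674648 105.05479916]  outer y-range 82.00582448491967 127.11343648538535
 head z 168.38981707145217 ((614.781982421875, -135.1002197265625), (40.714012145996094, 95.07276916503906), 32.141178131103516) centroid [ 613.78191412 -134.20232537]
```

```bash
python3 -m inch '[[55.85,-36.23,0,0,0,-1.84,100],[55.85,-36.23,0,0,0,-1.84,100],[55.85,-36.23,0,0,0,-1.84,100],[55.85,-36.23,0,0,0,-1.84,100],[55.85,-36.23,0,0,0,-1.84,100],[55.85,-36.23,0,0,0,-1.84,100],[55.85,-36.23,0,0,0,-1.84,100],[55.85,-36.23,0,0,0,-1.84,100],[55.85,-36.23,0,0,0,-1.84,100],[55.85,-36.23,0,0,0,-1.84,100],[55.85,-36.23,0,0,0,-1.84,100],[55.85,-36.23,0,0,0,-1.84,100],[55.85,-36.23,0,0,0,-1.84,100],[55.85,-36.23,0,0,0,-1.84,100],[55.85,-36.23,0,0,0,-1.84,100],[55.85,-36.23,0,0,0,-1.84,100],[55.85,-36.23,0,0,0,-1.84,100],[55.85,-36.23,0,0,0,-1.84,100]]' 30
cat >> h.py <<'E'
from scipy.spatial.transform import Rotation as Ro
def st(show=True):
    s=manip.get_state(); R=Ro.from_quat(s["tool_rot"]).as_matrix()
    if show:
        print("t",round(s["t"],2),"tcp",s["tcp_pos"].round(1),"grasp",(s["tcp_pos"]+R[:,2]*manip.grip_depth).round(1),"tilt",R[:2,2].round(4),"xang",np.degrees(np.arctan2(R[1,0],R[0,0])).round(2),"F",s["wrist_force"].round(2),"T",s["wrist_torque"].round(3),"g",round(s["grip_width"],3),"q",s["joints"].round(2))
    return s,R
def rel(goal_grasp):
    """tool-axis shift cm for the grasp point to move to world goal"""
    s,R=st(False); g=s["tcp_pos"]+R[:,2]*manip.grip_depth
    return (R.T@(np.array(goal_grasp)-g)/10).round(3)
E
python3 - <<'E'
from h import *
st(); print(rel([613.7,-133.7,151]))
E
```

```text
t: 1.9
tcp_pos: [613.1, -135.7, 404.8]
tool_rot: [0.498, 0.867, -0.0, 0.0]
wrist_force: [-0.6, -0.3, -0.3]
grip_width: 1.001
t 1.9 tcp [ 613.1 -135.7  404.8] grasp [ 613.1 -135.8  250.1] tilt [-0.0002 -0.0008] xang 120.21 F [-0.59 -0.27 -0.27] T [-0.031 -0.007 -0.047] g 1.001 q [ 0.57  0.34 -0.54  1.5   0.18  1.35  0.54]
[0.154 0.167 9.912]
```

```bash
python3 -m inch '[[0.15,0.17,3,0,0,0,100],[0.15,0.17,6,0,0,0,100],[0.15,0.17,8,0,0,0,100],[0.15,0.17,9,0,0,0,100],[0.15,0.17,9.6,0,0,0,100],[0.15,0.17,10,0,0,0,100],[0.15,0.17,10,0,0,0,100],[0.15,0.17,10,0,0,0,100]]'
python3 - <<'E'
from h import *
st()
for n in("side","top"):
    p,d=manip.snapshot(n); cv2.imwrite(f"pics/{n}1.png",p)
    (a,b)=((190,90) if n=="side" else (260,130))
    globals()[n]=cv2.resize(p[b:b+100,a:a+100],None,fx=4,fy=4,interpolation=cv2.INTER_CUBIC)
cv2.imwrite("pics/c1.png",np.hstack([side,top]))
E
```

```text
t: 2.7
tcp_pos: [614.8, -131.8, 305.6]
tool_rot: [0.497, 0.868, 0.0, 0.001]
wrist_force: [0.4, -0.6, -0.1]
grip_width: 1.001
t 2.7 tcp [ 614.8 -131.8  305.6] grasp [ 615.  -131.9  150.9] tilt [ 0.0013 -0.0003] xang 120.36 F [ 0.39 -0.64 -0.11] T [ 0.043 -0.001 -0.003] g 1.001 q [ 0.56  0.41 -0.53  1.62  0.22  1.17  0.51]
```

View pics/c1.png

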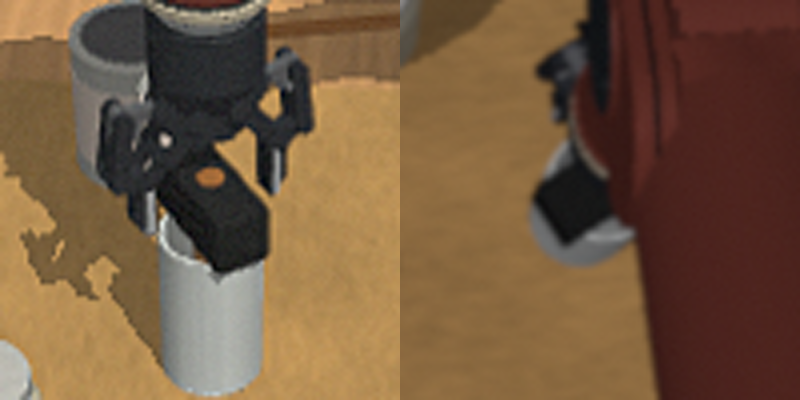

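The fingers straddle the head (side crop: fingers at 150,190 and 272,160; head in between). I'm closing now.

```bash
python3 -m inch '[[0,0,0,0,0,0,75],[0,0,0,0,0,0,60],[0,0,0,0,0,0,50],[0,0,0,0,0,0,40],[0,0,0,0,0,0,30],[0,0,0,0,0,0,20],[0,0,0,0,0,0,10],[0,0,0,0,0,0,10],[0,0,0,0,0,0,10],[0,0,0,0,0,0,10]]' 60
python3 - <<'E'
from h import *
st()
E
```

```text
t: 3.8
tcp_pos: [614.5, -131.8, 304.7]
tool_rot: [0.497, 0.868, -0.0, 0.0]
wrist_force: [-0.4, -1.0, 1.5]
grip_width: 0.463
t 3.8 tcp [ 614.5 -131.8  304.7] grasp [ 614.5 -131.9  150. ] tilt [ 0.     -0.0001] xang 120.36 F [-0.39 -1.02  1.5 ] T [-0.209  0.228  0.004] g 0.463 q [ 0.56  0.41 -0.53  1.62  0.22  1.17  0.51]
```

```bash
python3 -m inch '[[0,0,-0.5,0,0,0,10],[0,0,-1.2,0,0,0,10],[0,0,-2.2,0,0,0,10],[0,0,-3.4,0,0,0,10],[0,0,-4.8,0,0,0,10],[0,0,-6.2,0,0,0,10],[0,0,-7.6,0,0,0,10],[0,0,-9,0,0,0,10],[0,0,-10.4,0,0,0,10],[0,0,-11.6,0,0,0,10],[0,0,-12.6,0,0,0,10],[0,0,-13.4,0,0,0,10],[0,0,-14,0,0,0,10],[0,0,-14,0,0,0,10],[0,0,-14,0,0,0,10]]'
python3 - <<'E'
from h import *
st()
for n in("side","top"):
    p,d=manip.snapshot(n); cv2.imwrite(f"pics/{n}2.png",p)
    (a,b)=((190,70) if n=="side" else (260,120))
    globals()[n]=cv2.resize(p[b:b+120,a:a+100],None,fx=4,fy=4,interpolation=cv2.INTER_CUBIC)
cv2.imwrite("pics/c2.png",np.hstack([side,top]))
E
```

```text
t: 5.3
tcp_pos: [614.5, -131.8, 444.4]
tool_rot: [0.497, 0.868, -0.0, -0.0]
wrist_force: [-0.2, 0.5, -3.2]
grip_width: 0.458
t 5.3 tcp [ 614.5 -131.8  444.4] grasp [ 614.4 -131.8  289.7] tilt [-0.0005  0.0001] xang 120.37 F [-0.19  0.47 -3.23] T [0.013 0.057 0.009] g 0.458 q [ 0.56  0.32 -0.55  1.44  0.17  1.43  0.55]
```

View pics/c2.png

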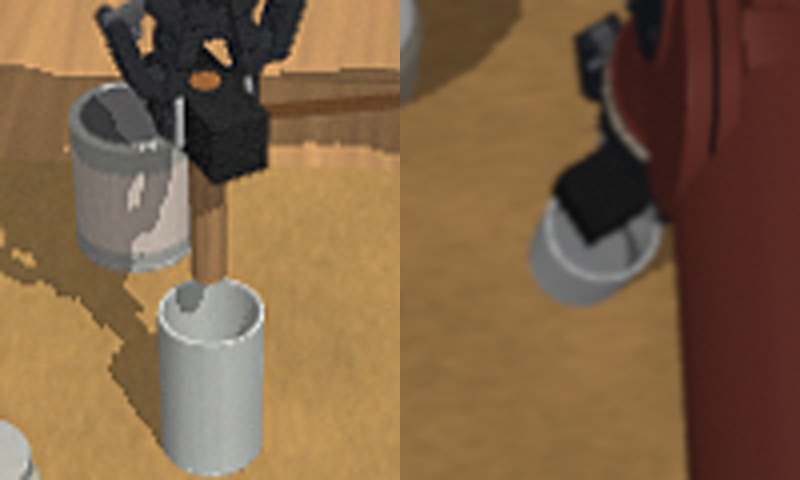

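Run:
```python
from h import *
print(rel([536.4,109.6,289.7]))
# side view foot check
print("foot near edge pred",proj("side",[615,-132.8+12*.71,154.7-0]), "dot pred",proj("side",[615,-132.8,308.7]))
print("dot seen", onz("side",241.4-.1,89.9-.1,308.7))
```

```text
[ 2.4762e+01  5.4860e+00 -2.0000e-02]
foot near edge pred [241.11405472 139.92626286] dot pred [240.76385348  89.26626642]
dot seen [ 613.55267916 -130.49887264  308.7       ]
```

```bash
python3 -m inch '[[1.2,0.27,0,0,0,0,10],[3.5,0.78,0,0,0,0,10],[6.5,1.44,0,0,0,0,10],[9.5,2.1,0,0,0,0,10],[12.5,2.77,0,0,0,0,10],[15.5,3.43,0,0,0,0,10],[18.5,4.1,0,0,0,0,10],[21,4.65,0,0,0,0,10],[23,5.1,0,0,0,0,10],[24.2,5.36,0,0,0,0,10],[24.76,5.49,0,0,0,0,10],[24.76,5.49,0,0,0,0,10],[24.76,5.49,0,0,0,0,10],[24.76,5.49,0,0,0,0,10]]'
python3 - <<'E'
from h import *
st()
for n in("side","top"):
    p,d=manip.snapshot(n); cv2.imwrite(f"pics/{n}3.png",p); np.save(f"pics/{n}3d.npy",d)
    (a,b)=((210,130) if n=="side" else (170,145))
    globals()[n]=cv2.resize(p[b:b+100,a:a+80],None,fx=5,fy=5,interpolation=cv2.INTER_CUBIC)
cv2.imwrite("pics/c3.png",np.hstack([side,top]))
E
```

```text
t: 6.8
tcp_pos: [537.1, 108.4, 444.5]
tool_rot: [0.498, 0.867, -0.0, -0.0]
wrist_force: [0.1, 1.0, -3.2]
grip_width: 0.464
t 6.8 tcp [537.1 108.4 444.5] grasp [537.1 108.3 289.8] tilt [-0.0003 -0.0002] xang 120.26 F [ 0.15  1.01 -3.23] T [-0.035  0.04  -0.013] g 0.464 q [ 0.34  0.17 -0.7   1.63  0.11  1.39  0.16]
```

View pics/c3.png

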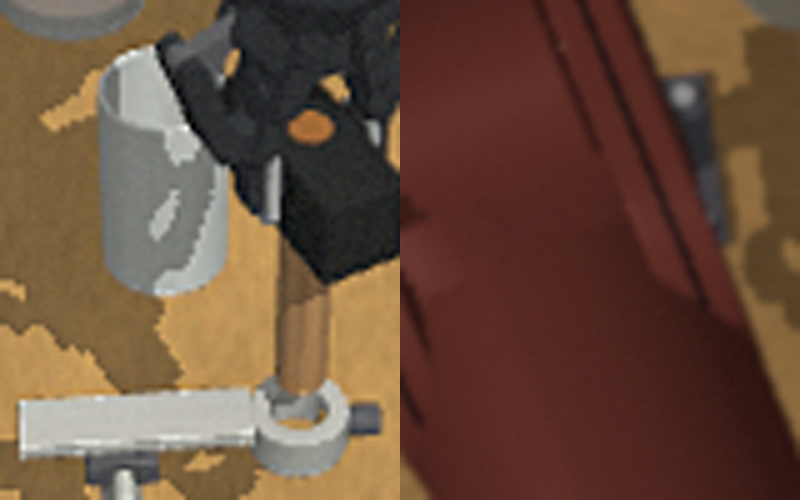

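Run:
```python
from h import *
p=cv2.imread("pics/side3.png"); cv2.imwrite("pics/c3z.png",cv2.resize(p[180:230,245:295],None,fx=12,fy=12,interpolation=cv2.INTER_CUBIC))
# predicted overlay numbers: foot ellipse & ring ellipses, in crop px
def crop(q): return ((q-[245,180]+.5)*12-.5).round(0)
for nm,c,r,z in (("foot",(537.1,108),12,154.7),):
    pts=np.array([crop(proj("side",[c[0]+r*np.cos(a),c[1]+r*np.sin(a),z])) for a in np.linspace(0,2*np.pi,24)])
    print(nm,pts.min(0),pts.max(0))
for x,y in((535.8,110.5),(536.5,110)):
    for r in (13.5,24):
        pts=np.array([crop(proj("side",[x+r*np.cos(a),y+r*np.sin(a),135])) for a in np.linspace(0,2*np.pi,24)]); print((x,y,r),pts.min(0),pts.max(0))
```

```text
foot [235. 261.] [359. 352.]
(535.8, 110.5, 13.5) [231. 333.] [369. 436.]
(535.8, 110.5, 24) [177. 294.] [423. 478.]
(536.5, 110, 13.5) [228. 331.] [365. 434.]
(536.5, 110, 24) [174. 292.] [419. 476.]
```

View pics/c3z.png

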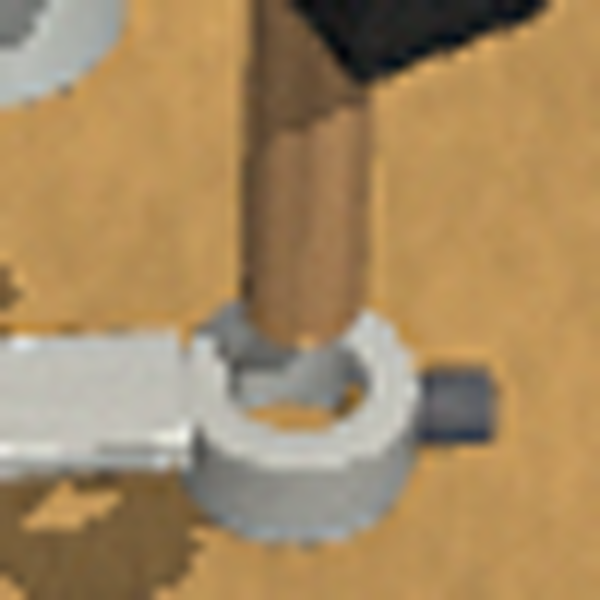

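```bash
python3 -m inch '[[0.15,0.09,0,0,0,0,10],[0.15,0.09,0.4,0,0,0,10],[0.15,0.09,0.8,0,0,0,10],[0.15,0.09,1.2,0,0,0,10],[0.15,0.09,1.5,0,0,0,10],[0.15,0.09,1.7,0,0,0,10],[0.15,0.09,1.7,0,0,0,10],[0.15,0.09,1.7,0,0,0,10]]'
python3 - <<'E'
from h import *
st()
p,d=manip.snapshot("side"); cv2.imwrite("pics/side4.png",p)
cv2.imwrite("pics/c4z.png",cv2.resize(p[180:230,245:295],None,fx=12,fy=12,interpolation=cv2.INTER_CUBIC))
E
```

```text
t: 7.7
tcp_pos: [536.7, 111.4, 427.8]
tool_rot: [0.497, 0.868, 0.0, 0.0]
wrist_force: [-0.6, -0.5, -2.6]
grip_width: 0.464
t 7.7 tcp [536.7 111.4 427.8] grasp [536.8 111.4 273.1] tilt [0.0001 0.0001] xang 120.37 F [-0.57 -0.54 -2.62] T [-0.011  0.017  0.018] g 0.464 q [ 0.34  0.17 -0.7   1.65  0.11  1.36  0.15]
```

View pics/c4z.png

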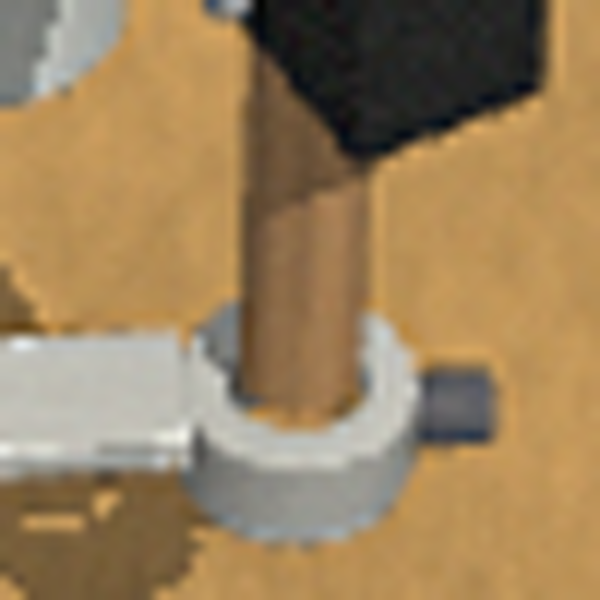

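```bash
python3 -m inch '[[0,0,0.05,0,0,0,10],[0,0,0.1,0,0,0,10],[0,0,0.15,0,0,0,10],[0,0,0.2,0,0,0,10],[0,0,0.25,0,0,0,10],[0,0,0.3,0,0,0,10],[0,0,0.3,0,0,0,10]]'; python3 -c "
from h import *
st()"
```

```text
t: 8.45
tcp_pos: [536.7, 111.3, 424.6]
tool_rot: [0.497, 0.868, -0.0, -0.0]
wrist_force: [-0.1, 0.5, -1.6]
grip_width: 0.465
t 8.45 tcp [536.7 111.3 424.6] grasp [536.7 111.3 269.9] tilt [-0.0002  0.    ] xang 120.36 F [-0.14  0.54 -1.63] T [ 0.035 -0.019 -0.007] g 0.465 q [ 0.34  0.18 -0.7   1.66  0.12  1.35  0.15]
```

```bash
python3 -m inch '[[0,0,0.05,0,0,0,10],[0,0,0.1,0,0,0,10],[0,0,0.15,0,0,0,10],[0,0,0.2,0,0,0,10],[0,0,0.2,0,0,0,10]]'; python3 -c "
from h import *
st()"
```

```text
t: 8.95
tcp_pos: [536.8, 111.4, 423.8]
tool_rot: [0.497, 0.868, 0.0, 0.001]
wrist_force: [-3.2, -1.1, 8.2]
grip_width: 0.46
t 8.95 tcp [536.8 111.4 423.8] grasp [536.9 111.4 269.1] tilt [ 0.0011 -0.0002] xang 120.36 F [-3.17 -1.12  8.16] T [-0.277  0.946  0.005] g 0.46 q [ 0.34  0.18 -0.7   1.66  0.12  1.35  0.15]
```

```bash
python3 -m inch '[[0,0,-0.06,0,0,0,10],[0.03,-0.1,-0.06,0,0,0,10],[0.03,-0.1,-0.06,0,0,0,10],[0.03,-0.1,0,0,0,0,10],[0.03,-0.1,0,0,0,0,10]]'; python3 -c "
from h import *
st()"
```

```text
t: 9.45
tcp_pos: [536.1, 111.2, 423.7]
tool_rot: [0.497, 0.868, 0.001, 0.001]
wrist_force: [-0.1, -0.6, 9.2]
grip_width: 0.459
t 9.45 tcp [536.1 111.2 423.7] grasp [536.4 111.3 269. ] tilt [0.0021 0.0004] xang 120.36 F [-0.07 -0.63  9.18] T [-0.017  0.02   0.   ] g 0.459 q [ 0.34  0.17 -0.7   1.66  0.12  1.35  0.15]
```

Run:
```python
from h import *
st()
p,d=manip.snapshot("side"); cv2.imwrite("pics/side5.png",p)
cv2.imwrite("pics/c5z.png",cv2.resize(p[180:230,245:295],None,fx=12,fy=12,interpolation=cv2.INTER_CUBIC))
st()
```

```text
t 9.45 tcp [536.1 111.2 423.7] grasp [536.4 111.3 269. ] tilt [0.0021 0.0004] xang 120.36 F [-0.07 -0.63  9.18] T [-0.017  0.02   0.   ] g 0.459 q [ 0.34  0.17 -0.7   1.66  0.12  1.35  0.15]
t 9.5 tcp [536.1 111.2 423.8] grasp [536.4 111.3 269.1] tilt [0.0022 0.0003] xang 120.36 F [-0.55 -0.98  8.37] T [-0.076 -0.022  0.058] g 0.462 q [ 0.34  0.17 -0.7   1.66  0.12  1.35  0.15]
```

View pics/c5z.png

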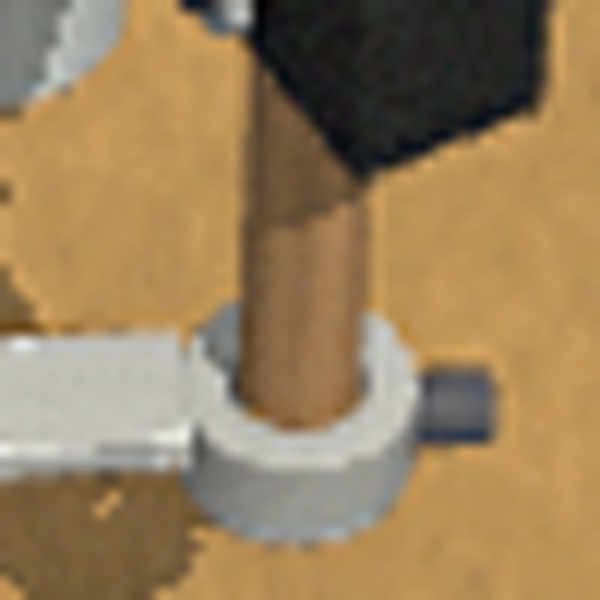

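```bash
python3 -m inch '[[0,0,-0.06,0,0,0,10],[-0.09,-0.05,-0.06,0,0,0,10],[-0.09,-0.05,-0.06,0,0,0,10],[-0.09,-0.05,0,0,0,0,10],[-0.09,-0.05,0,0,0,0,10]]'; python3 -c "
from h import *
st()"
```

```text
t: 10.0
tcp_pos: [535.6, 109.6, 421.8]
tool_rot: [0.497, 0.868, -0.001, -0.0]
wrist_force: [0.9, -0.3, -2.4]
grip_width: 0.461
t 10.0 tcp [535.6 109.6 421.8] grasp [535.4 109.5 267.1] tilt [-0.0015 -0.0006] xang 120.35 F [ 0.88 -0.27 -2.37] T [-0.296 -0.483 -0.012] g 0.461 q [ 0.34  0.18 -0.7   1.66  0.12  1.35  0.15]
```

```bash
python3 -m inch '[[-0.05,0.02,0.1,0,0,0,10],[-0.05,0.02,0.2,0,0,0,10],[-0.05,0.02,0.3,0,0,0,10],[-0.05,0.02,0.4,0,0,0,10],[-0.05,0.02,0.5,0,0,0,10],[-0.05,0.02,0.5,0,0,0,10]]'; python3 -c "
from h import *
st()"
```

```text
t: 10.6
tcp_pos: [536.1, 109.8, 417.6]
tool_rot: [0.497, 0.868, -0.0, -0.0]
wrist_force: [0.0, 0.4, -3.1]
grip_width: 0.46
t 10.6 tcp [536.1 109.8 417.6] grasp [536.  109.8 262.9] tilt [-0.0003  0.0001] xang 120.37 F [ 0.    0.42 -3.11] T [-0.012  0.051 -0.045] g 0.46 q [ 0.34  0.18 -0.7   1.67  0.12  1.34  0.15]
```

```bash
python3 -m inch '[[0,0,0.1,0,0,0,10],[0,0,0.2,0,0,0,10],[0,0,0.3,0,0,0,10],[0,0,0.4,0,0,0,10],[0,0,0.5,0,0,0,10],[0,0,0.6,0,0,0,10],[0,0,0.6,0,0,0,10]]'; python3 -c "
from h import *
st()"
```

```text
t: 11.3
tcp_pos: [536.6, 109.8, 411.5]
tool_rot: [0.497, 0.868, 0.001, 0.001]
wrist_force: [6.5, 1.1, -5.3]
grip_width: 0.462
t 11.3 tcp [536.6 109.8 411.5] grasp [536.9 109.9 256.8] tilt [0.0017 0.0008] xang 120.37 F [ 6.54  1.13 -5.29] T [ 0.654 -2.185 -0.016] g 0.462 q [ 0.34  0.18 -0.7   1.68  0.12  1.32  0.15]
```

```bash
python3 -m inch '[[-0.03,0.05,0.1,0,0,0,10],[-0.04,0.07,0.2,0,0,0,10],[-0.04,0.07,0.3,0,0,0,10],[-0.04,0.07,0.4,0,0,0,10],[-0.04,0.07,0.5,0,0,0,10],[-0.04,0.07,0.6,0,0,0,10],[-0.04,0.07,0.6,0,0,0,10]]'; python3 -c "
from h import *
st()"
```

```text
t: 12.0
tcp_pos: [537.5, 109.7, 405.6]
tool_rot: [0.497, 0.868, 0.001, 0.001]
wrist_force: [6.3, 1.5, -1.8]
grip_width: 0.462
t 12.0 tcp [537.5 109.7 405.6] grasp [537.7 109.7 250.9] tilt [0.0016 0.0005] xang 120.36 F [ 6.28  1.51 -1.82] T [ 0.421 -1.974  0.003] g 0.462 q [ 0.34  0.19 -0.7   1.68  0.12  1.31  0.15]
```

```bash
python3 -m inch '[[-0.02,0.03,0.15,0,0,0,10],[-0.02,0.04,0.3,0,0,0,10],[-0.02,0.04,0.45,0,0,0,10],[-0.02,0.04,0.6,0,0,0,10],[-0.02,0.04,0.75,0,0,0,10],[-0.02,0.04,0.9,0,0,0,10],[-0.02,0.04,1.05,0,0,0,10],[-0.02,0.04,1.2,0,0,0,10],[-0.02,0.04,1.2,0,0,0,10]]'; python3 -c "
from h import *
st()"
```

```text
t: 12.9
tcp_pos: [537.7, 109.6, 393.3]
tool_rot: [0.497, 0.868, 0.0, 0.0]
wrist_force: [6.9, 1.0, -4.3]
grip_width: 0.459
t 12.9 tcp [537.7 109.6 393.3] grasp [537.9 109.7 238.6] tilt [0.0008 0.0003] xang 120.36 F [ 6.89  1.04 -4.33] T [ 0.34  -1.84   0.003] g 0.459 q [ 0.34  0.2  -0.7   1.7   0.13  1.29  0.14]
```

```bash
python3 -m inch '[[-0.02,0.03,0.2,0,0,0,10],[-0.02,0.03,0.4,0,0,0,10],[-0.02,0.03,0.6,0,0,0,10],[-0.02,0.03,0.8,0,0,0,10],[-0.02,0.03,1,0,0,0,10],[-0.02,0.03,1.2,0,0,0,10],[-0.02,0.03,1.4,0,0,0,10],[-0.02,0.03,1.6,0,0,0,10],[-0.02,0.03,1.8,0,0,0,10],[-0.02,0.03,2,0,0,0,10],[-0.02,0.03,2,0,0,0,10]]'; python3 -c "
from h import *
st()"
```

```text
t: 14.0
tcp_pos: [537.8, 109.6, 373.1]
tool_rot: [0.497, 0.868, 0.0, -0.0]
wrist_force: [4.8, 1.2, -5.0]
grip_width: 0.461
t 14.0 tcp [537.8 109.6 373.1] grasp [537.8 109.6 218.4] tilt [-0.0001  0.0001] xang 120.36 F [ 4.81  1.24 -5.04] T [ 0.364 -1.808 -0.02 ] g 0.461 q [ 0.33  0.21 -0.69  1.73  0.14  1.25  0.13]
```

```bash
python3 -m inch '[[0,0,0.2,0,0,0,10],[0,0,0.4,0,0,0,10],[0,0,0.6,0,0,0,10],[0,0,0.8,0,0,0,10],[0,0,1,0,0,0,10],[0,0,1.2,0,0,0,10],[0,0,1.4,0,0,0,10],[0,0,1.6,0,0,0,10],[0,0,1.8,0,0,0,10],[0,0,2,0,0,0,10]]'; python3 -c "
from h import *
st()"; python3 -m inch '[[0,0,0.2,0,0,0,10],[0,0,0.4,0,0,0,10],[0,0,0.6,0,0,0,10],[0,0,0.8,0,0,0,10],[0,0,1,0,0,0,10],[0,0,1.2,0,0,0,10],[0,0,1.4,0,0,0,10],[0,0,1.6,0,0,0,10],[0,0,1.8,0,0,0,10],[0,0,2,0,0,0,10],[0,0,2,0,0,0,10]]'
python3 - <<'E'
from h import *
st()
p,d=manip.snapshot("side"); cv2.imwrite("pics/side6.png",p)
cv2.imwrite("pics/c6z.png",cv2.resize(p[150:250,215:315],None,fx=6,fy=6,interpolation=cv2.INTER_CUBIC))
E
```

```text
t: 15.0
tcp_pos: [537.9, 109.7, 353.6]
tool_rot: [0.497, 0.868, 0.0, 0.0]
wrist_force: [5.1, 0.9, 0.4]
grip_width: 0.462
t 15.0 tcp [537.9 109.7 353.6] grasp [538.  109.7 198.9] tilt [0.0005 0.0001] xang 120.36 F [5.1  0.89 0.41] T [ 0.146 -1.43   0.026] g 0.462 q [ 0.33  0.23 -0.69  1.75  0.16  1.22  0.12]
t: 16.1
tcp_pos: [537.6, 109.7, 333.0]
tool_rot: [0.497, 0.868, -0.0, -0.0]
wrist_force: [5.8, 0.9, -5.6]
grip_width: 0.462
t 16.1 tcp [537.6 109.7 333. ] grasp [537.5 109.7 178.3] tilt [-0.0008  0.0001] xang 120.37 F [ 5.82  0.91 -5.57] T [ 0.272 -1.575  0.066] g 0.462 q [ 0.32  0.25 -0.69  1.78  0.17  1.18  0.11]
```

View pics/c6z.png

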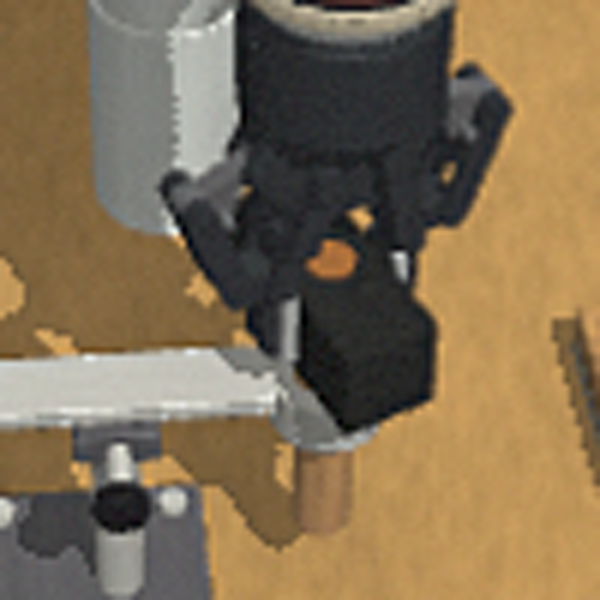

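The handle is through the ring: it protrudes below it at crop (325,490), and the head is about 18 mm above the ring. I'm seating it gently.

```bash
python3 -m inch '[[0,0,0.2,0,0,0,10],[0,0,0.4,0,0,0,10],[0,0,0.6,0,0,0,10],[0,0,0.8,0,0,0,10],[0,0,1,0,0,0,10],[0,0,1.2,0,0,0,10],[0,0,1.3,0,0,0,10],[0,0,1.4,0,0,0,10],[0,0,1.5,0,0,0,10]]'; python3 -c "
from h import *
st()"; python3 -m inch '[[0,0,0.05,0,0,0,10],[0,0,0.1,0,0,0,10],[0,0,0.15,0,0,0,10],[0,0,0.2,0,0,0,10]]'; python3 -c "
from h import *
st()"
```

```text
t: 17.05
tcp_pos: [537.7, 109.7, 318.6]
tool_rot: [0.497, 0.868, -0.0, -0.0]
wrist_force: [4.3, 0.1, 1.5]
grip_width: 0.463
t 17.05 tcp [537.7 109.7 318.6] grasp [537.7 109.7 163.9] tilt [-0.0001 -0.    ] xang 120.37 F [4.28 0.06 1.54] T [ 0.059 -1.048 -0.014] g 0.463 q [ 0.32  0.26 -0.69  1.79  0.18  1.15  0.1 ]
t: 17.45
tcp_pos: [537.7, 109.7, 316.7]
tool_rot: [0.497, 0.868, -0.0, -0.0]
wrist_force: [5.0, -0.3, 1.7]
grip_width: 0.46
t 17.45 tcp [537.7 109.7 316.7] grasp [537.7 109.7 162. ] tilt [-0.0001 -0.0001] xang 120.36 F [ 5.02 -0.3   1.68] T [-0.067 -0.957 -0.043] g 0.46 q [ 0.32  0.26 -0.69  1.8   0.18  1.15  0.1 ]
```

```bash
python3 -m inch '[[0,0,0.04,0,0,0,10],[0,0,0.08,0,0,0,10],[0,0,0.12,0,0,0,10],[0,0,0.16,0,0,0,10]]'; python3 -c "
from h import *
st()"; python3 -m inch '[[0,0,0.04,0,0,0,10],[0,0,0.08,0,0,0,10]]'; python3 -c "
from h import *
st()"
```

```text
t: 17.85
tcp_pos: [537.7, 109.7, 315.1]
tool_rot: [0.497, 0.868, -0.0, -0.0]
wrist_force: [4.1, -0.3, 1.1]
grip_width: 0.461
t 17.85 tcp [537.7 109.7 315.1] grasp [537.7 109.7 160.4] tilt [-0.0001 -0.0001] xang 120.36 F [ 4.08 -0.26  1.08] T [-0.099 -0.998  0.015] g 0.461 q [ 0.32  0.27 -0.69  1.8   0.18  1.14  0.1 ]
t: 18.05
tcp_pos: [537.8, 109.7, 314.5]
tool_rot: [0.497, 0.868, -0.0, 0.0]
wrist_force: [0.3, -2.3, 7.4]
grip_width: 0.463
t 18.05 tcp [537.8 109.7 314.5] grasp [537.7 109.7 159.8] tilt [-0.0001 -0.0002] xang 120.36 F [ 0.33 -2.3   7.36] T [-0.289 -0.447 -0.07 ] g 0.463 q [ 0.32  0.27 -0.69  1.8   0.18  1.14  0.1 ]
```

```bash
python3 -m inch '[[0,0,0.04,0,0,0,10],[0,0,0.08,0,0,0,10],[0,0,0.08,0,0,0,10]]'; python3 -c "
from h import *
st()"
```

```text
t: 18.35
tcp_pos: [537.7, 109.7, 314.5]
tool_rot: [0.497, 0.868, -0.0, 0.0]
wrist_force: [-1.9, -3.3, 11.4]
grip_width: 0.456
t 18.35 tcp [537.7 109.7 314.5] grasp [537.8 109.6 159.8] tilt [ 0.0002 -0.0006] xang 120.36 F [-1.92 -3.3  11.41] T [-0.398  0.031  0.008] g 0.456 q [ 0.31  0.27 -0.69  1.8   0.19  1.14  0.1 ]
```

```bash
python3 -m inch '[[0,0,0.04,0,0,0,10],[0,0,0.08,0,0,0,10],[0,0,0.08,0,0,0,10]]'
python3 - <<'E'
from h import *
st()
p,d=manip.snapshot("side"); cv2.imwrite("pics/side7.png",p)
cv2.imwrite("pics/c7z.png",cv2.resize(p[160:240,235:315],None,fx=7,fy=7,interpolation=cv2.INTER_CUBIC))
E
```

```text
t: 18.65
tcp_pos: [537.7, 109.8, 314.5]
tool_rot: [0.497, 0.868, -0.0, 0.0]
wrist_force: [-5.3, -3.9, 19.2]
grip_width: 0.458
t 18.65 tcp [537.7 109.8 314.5] grasp [537.8 109.7 159.8] tilt [ 0.0004 -0.001 ] xang 120.36 F [-5.31 -3.88 19.19] T [-0.605  0.829  0.019] g 0.458 q [ 0.31  0.27 -0.69  1.8   0.19  1.14  0.1 ]
```

View pics/c7z.png

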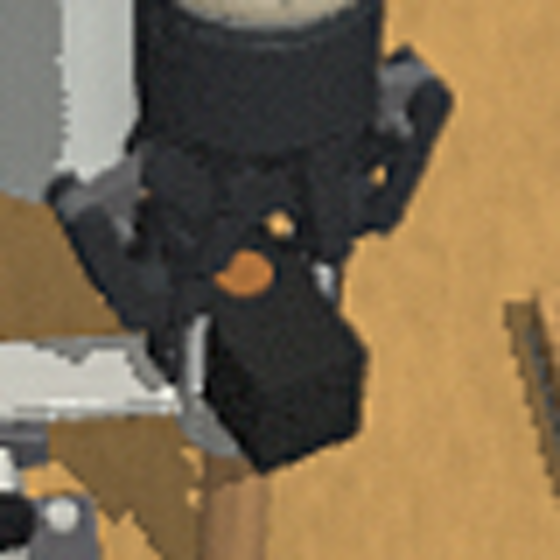

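The head is down on the ring: z stopped at the expected height while the force rose to about 22 N. I'm relaxing the press, then opening.

```bash
python3 -m inch '[[0,0,-0.08,0,0,0,10],[0,0,-0.12,0,0,0,10],[0,0,-0.12,0,0,0,10]]'; python3 -c "
from h import *
st()";  python3 -m inch '[[0,0,0,0,0,0,55],[0,0,0,0,0,0,65],[0,0,0,0,0,0,80],[0,0,0,0,0,0,100],[0,0,0,0,0,0,100],[0,0,0,0,0,0,100],[0,0,0,0,0,0,100],[0,0,0,0,0,0,100]]'
python3 - <<'E'
from h import *
st()
p,d=manip.snapshot("side"); cv2.imwrite("pics/side8.png",p)
cv2.imwrite("pics/c8z.png",cv2.resize(p[150:240,225:315],None,fx=6,fy=6,interpolation=cv2.INTER_CUBIC))
E
```

```text
t: 19.0
tcp_pos: [537.7, 109.7, 314.5]
tool_rot: [0.497, 0.868, -0.0, 0.0]
wrist_force: [0.2, -2.2, 8.1]
grip_width: 0.465
t 19.0 tcp [537.7 109.7 314.5] grasp [537.7 109.7 159.8] tilt [ 0.0002 -0.0004] xang 120.36 F [ 0.22 -2.23  8.08] T [-0.296 -0.311 -0.037] g 0.465 q [ 0.31  0.27 -0.69  1.8   0.19  1.14  0.1 ]
t: 19.8
tcp_pos: [537.8, 109.7, 313.9]
tool_rot: [0.497, 0.868, -0.0, -0.0]
wrist_force: [-0.4, 0.4, -0.7]
grip_width: 1.001
t 19.8 tcp [537.8 109.7 313.9] grasp [537.7 109.7 159.2] tilt [-0.0001  0.    ] xang 120.36 F [-0.44  0.35 -0.7 ] T [0.    0.016 0.011] g 1.001 q [ 0.31  0.27 -0.69  1.8   0.19  1.14  0.1 ]
```

View pics/c8z.png

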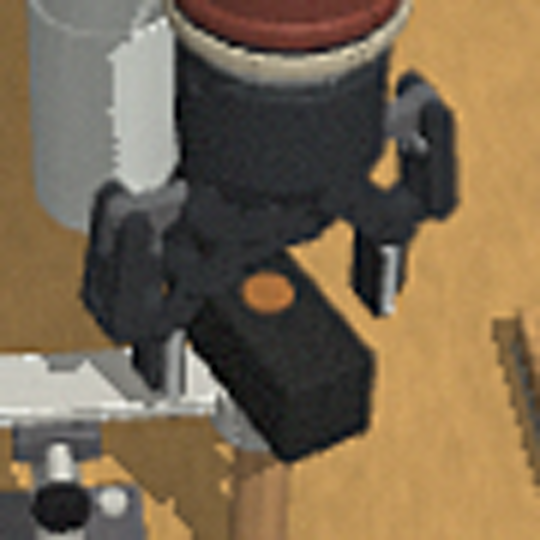

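Both fingers are clear of the head (crop 172,365 and 388,280) and no force is left. I'm retreating straight up, then moving aside so both cameras can see.

```bash
python3 -m inch '[[0,0,-0.5,0,0,0,100],[0,0,-1.5,0,0,0,100],[0,0,-3,0,0,0,100],[0,0,-5,0,0,0,100],[0,0,-8,0,0,0,100],[0,0,-11,0,0,0,100],[0,0,-13,0,0,0,100],[-4,-1,-14,0,0,0,100],[-8,-2,-14,0,0,0,100],[-12,-3,-14,0,0,0,100],[-16,-4,-14,0,0,0,100],[-20,-5,-14,0,0,0,100],[-24,-6,-14,0,0,0,100],[-27,-7,-14,0,0,0,100],[-30,-8,-14,0,0,0,100],[-30,-8,-14,0,0,0,100],[-30,-8,-14,0,0,0,100]]'
python3 - <<'E'
from h import *
st()
im=[]
for n in("side","top"):
    p,d=manip.snapshot(n); cv2.imwrite(f"pics/{n}9.png",p); np.save(f"pics/{n}9d.npy",d)
    (a,b)=((200,130) if n=="side" else (170,150)); im.append(cv2.resize(p[b:b+115,a:a+90],None,fx=4.4,fy=4.4,interpolation=cv2.INTER_CUBIC))
    K,k1,R,t=cam(n); x0,x1,y0,y1=((240,300,160,235) if n=="side" else (190,250,185,240))
    v,u=np.mgrid[y0:y1,x0:x1]; q=cv2.undistortPoints(np.c_[u.ravel(),v.ravel()].astype(float)[:,None],K,np.array([k1,0,0,0]))[:,0]
    z=d[y0:y1,x0:x1].ravel(); X=(np.c_[q*z[:,None],z]-t)@R; B=X[(z>0)&(X[:,2]>168)&(X[:,2]<190)]
    A=np.c_[B[:,:2]-B[:,:2].mean(0),np.ones(len(B))]; c=np.linalg.lstsq(A,B[:,2],rcond=None)[0]
    print(n,len(B),"head top z",np.median(B[:,2]),"mean xy",B[:,:2].mean(0),"slopes",c[:2],cv2.minAreaRect(B[:,:2].astype(np.float32)))
cv2.imwrite("pics/c9.png",np.hstack(im))
E
```

```text
t: 21.55
tcp_pos: [620.3, -190.2, 454.9]
tool_rot: [0.498, 0.867, 0.0, 0.0]
wrist_force: [0.8, 1.7, -0.0]
grip_width: 1.003
t 21.55 tcp [ 620.3 -190.2  454.9] grasp [ 620.4 -190.1  300.2] tilt [0.0008 0.0005] xang 120.29 F [ 0.79  1.74 -0.04] T [ 0.021  0.026 -0.053] g 1.003 q [ 0.61  0.36 -0.51  1.37  0.17  1.46  0.64]
side 617 head top z 177.58692832310416 mean xy [537.56296814 114.38335447] slopes [-0.03877729 -0.03990948] ((537.4781494140625, 110.06193542480469), (41.73009490966797, 96.89720153808594), 31.591312408447266)
top 675 head top z 178.48535137405335 mean xy [539.26730501 106.37795364] slopes [0.01590021 0.01498724] ((539.7684936523438, 106.71131896972656), (40.31546401977539, 95.20872497558594), 31.403736114501953)
```

View pics/c9.png

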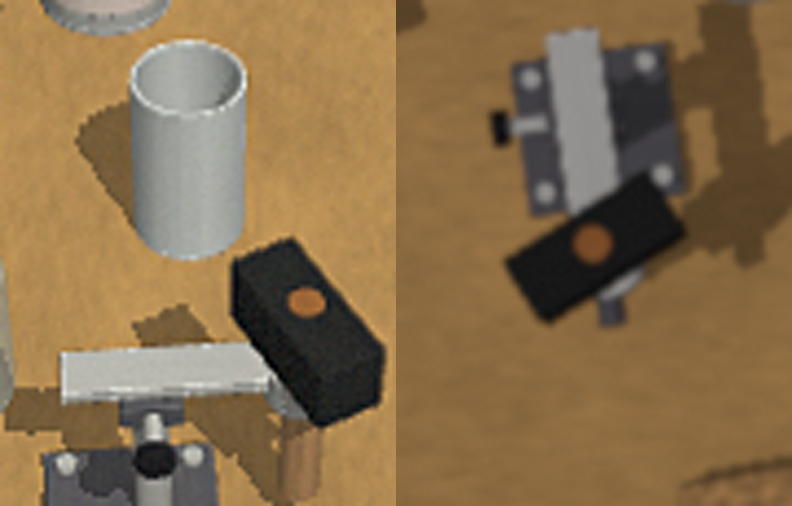

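View pics/side9.png

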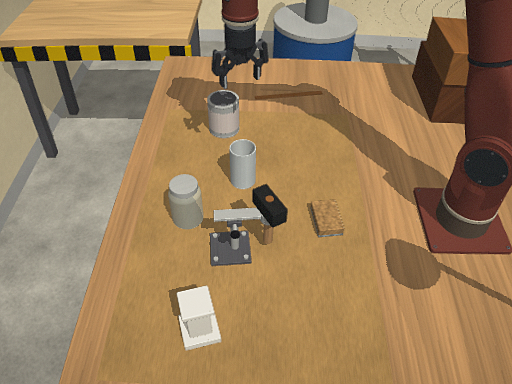

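Run:
```python
from h import *
for n,k,box,zr in (("top",0,(285,340,150,200),169),("top",9,(190,250,185,240),179),("side",0,(222,265,115,165),169),("side",9,(240,300,160,235),179)):
    d=np.load(f"pics/{n}{k}d.npy"); K,k1,R,t=cam(n); x0,x1,y0,y1=box
    v,u=np.mgrid[y0:y1,x0:x1]; q=cv2.undistortPoints(np.c_[u.ravel(),v.ravel()].astype(float)[:,None],K,np.array([k1,0,0,0]))[:,0]
    z=d[y0:y1,x0:x1].ravel(); X=(np.c_[q*z[:,None],z]-t)@R; B=X[(z>0)&(abs(X[:,2]-zr+1)<5)]
    for _ in range(6):
        A=np.c_[B[:,:2]-B[:,:2].mean(0),np.ones(len(B))]; c=np.linalg.lstsq(A,B[:,2],rcond=None)[0]; r=B[:,2]-A@c; B=B[abs(r)<max(1.5,2*r.std())] if r.std()>.6 else B
    print(n,k,len(B),c.round(4),r.std().round(2))
s,R=st();
```

```text
top 0 516 [ 6.900000e-03 -4.000000e-04  1.684881e+02] 1.39
top 9 572 [-1.460000e-02 -5.000000e-03  1.785229e+02] 1.46
side 0 300 [ 6.800000e-03 -3.800000e-03  1.679849e+02] 1.09
side 9 500 [3.200000e-03 1.200000e-03 1.777656e+02] 1.19
t 21.65 tcp [ 620.4 -188.2  454.9] grasp [ 620.6 -188.1  300.2] tilt [0.001  0.0005] xang 120.45 F [-0.2   1.01  0.01] T [ 0.024 -0.026 -0.014] g 1.002 q [ 0.61  0.36 -0.52  1.37  0.17  1.46  0.64]
```

```bash
python3 -m inch '[[0,0,0,0,0,0,100],[0,0,0,0,0,0,100],[0,0,0,0,0,0,100]]' && python3 -c "
from bench import manip
print(manip.sign_off())"
```

```text
t: 21.95
tcp_pos: [620.4, -188.9, 454.2]
tool_rot: [0.497, 0.868, 0.0, 0.0]
wrist_force: [-0.2, -0.2, 0.3]
grip_width: 1.001
the job is handed in; nothing more can be done
None
```

The mallet is in the holder with its head seated on the ring, and I handed the job in at about 22 s of the 67 s allowed. `sign_off` reports no verdict.

I gripped the head across its 40 mm and lifted it straight out of the tin. The foot first caught the rim of the hole at about 12 N. Two shifts of about 1 mm let it drop in. I then pressed it past the catch until the head stopped on the ring with a final push of about 22 N, eased off, opened the fingers and backed away.

Last checks:
- **Head height:** depth shows the head 10.0 mm (top camera) and 9.8 mm (side camera) higher than it sat in the tin. The expected rise is 10.0 mm.
- **Level:** the top face slopes no more than about 0.015 rad in both views.
- **Tin and other things:** the tin stands upright and, by eye in the side picture, where it was. The jar, full tin, sanding block and plinth look unmoved too. I did not measure any of them.
- **Robot:** the gripper is open, clear of everything, with no wrist force left.

The two cameras disagreed by 2–5 mm in y throughout. I resolved this by comparing mallet and ring in the same view and by feel.

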